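# Ready the spoon rest and draw the slotted spoon out of its half-covered box

## Robot

A 6-joint arm with a two-finger parallel gripper is mounted at the origin on a cart in front of the work surface, level with it; the furniture and walls round the work are solid. World frame = base frame: x ahead of the robot, y to its left, z up, the work surface at z = 0. Lengths are in m, angles in rad, forces in N, time in s.
With the tool pointing down it reaches from about 0.25 to 0.725 m from the base axis. Payload 4 kg.
Tool frame: the origin (TCP) lies midway between the tips of the shut fingers; the grasp point (between the pads) lies env.grip_depth behind it (env.grip_depth is the distance from the TCP to the grasp point, in m); z points along the fingers, y is the line along which they close (so a half turn about z gives the same grasp; the last joint's range is limited). The gripper opens to 85 mm and grips with 20 to 120 N. Pads are 22 mm wide; open, the fingers measure 114 mm over their backs; the gripper's body (76 mm by 85 mm) begins 54 mm behind the grasp point. The pads swing forward as they close: fully open they stand 13 mm farther back than shut.
Start: joints at [-1.243, 0.241, 0.005, 1.335, 0, 1.571], TCP at [0.161, -0.473, 0.231] pointing down, gripper open.
Joint ranges: [-2.72, 2.72], [-1.05, 1.87], [-1.09, 1.28], [-1.99, 2.15], [-1.42, 1.44], [-3.14, 3.14]. Speed limits (rad/s): [2.79, 2.79, 3.14, 3.14, 3.14, 3.14].

## Interface

Orientations are given as a unit quaternion [x, y, z, w].
In Python, from cell import env gives the robot as it stands.
- The arm moves only by the tool jog_arm, never from a script. Its argument "motion" is a list of rows, each a list of 4 numbers: the shift along the tool's x, y, z in m, then the turn about the tool's z in degrees. In form: [[tx, ty, tz, yaw], ...]. A call has 1 to 20 rows; each row shifts and turns the commanded pose from where the row before left it, along the tool's axes as they then stand; what a row does not reach is not made up. A row lasts 1/10 s, in which the tool goes at most 50 mm and 8.59 degrees, less where a joint would pass 70% of its speed; a pose out of reach is approached as far as the arm can. A call with a gripper value outside its range is refused whole. "grip" is the closure, from -1 (fully open) to 1 (shut), set as the call begins (left out, the last holds). The fingers move at their own pace and stop on an object; "newtons" is the grip in N (left out, the last holds). Time passes only in rows, so rows that do not move let the fingers close. It gives the time, the measured TCP pose, the force, the opening and the grip force at its end, in the units of the state.
- env.state(): the state, without advancing time (a new reading comes with each control period).
- env.grab_frame(name): name is "side" or "top" or "wrist"; returns a dict with "pixels" (384x512x3 uint8, red, green, blue), "mtx" (3x3 intrinsics, pixels), "dist" ([k1, k2, p1, p2, k3] as OpenCV has them; the pictures are not rectified), "rvec" (rotation vector, rad) and "tvec" (3), from world to camera coordinates, as OpenCV has them. Camera axes: x right, y down, z forward; pixel columns grow to the right and rows downward; lengths in m; the calibration is good to about 2 mm. A picture is of the moment at which its call begins. There is no depth.
- env.sign_off(): hands the job in; it is judged then, once.
The state is a dict: "clock": time; "joint_positions": joint angles; "dq": joint speeds; "effort": joint torques, N m; "ee_pos": TCP position; "orientation": TCP orientation; "ft_force": force on the tool from outside, world axes, zero at the start; "wrist_torque": the same for the moment, N m; "grip_width": finger opening in m; "grasp_force": force on a finger pad.
Only numpy, scipy, OpenCV 4.12 (cv2) and the standard library are available. Lean on these libraries where they do the work, as an engineer would, in place of code of your own. Each camera call takes 0.05 s, during which the arm holds its last target. There are 200 camera calls.

## Task

Get ready for stirring at the hob: first seat the ceramic tray flat and square, right down in the pocket of the wooden spoon-rest base, and let go of it. Then take the slotted spoon by its handle out of the half-covered box: tip the handle up over the low end and slide the head out from under the hood without forcing it against the box. Finish while holding the spoon still and roughly level in the air, every part of it at least 15 cm above the worktop and clear of everything; leave the other things where they are.

Things in the scene. Friction and masses are not known exactly. Their poses are not given: they have to be found in the camera images.
- rest_tray: the loose ceramic tray of the spoon rest: a blue block with a raised white rim, 60 mm (its x) by 110 mm (its y) by 28 mm high (z), about 0.25 kg. Origin: centre of the underside. The rim stands 5 mm above the blue inside; the outer sides are upright. At the start it lies flat on the worktop to the robot's right. It may be seated either way round.
- rest_base: dark wooden base of the spoon rest, 100 (x) by 160 (y) by 20 mm high, fixed to the worktop. Origin: centre of the underside. In the middle of its top a rectangular pocket, 64 (x) by 114 mm (y), 13 mm deep, 3 mm chamfer at the mouth; the seated tray has 2 mm to spare on each side and stands 15 mm proud of the base
- pocket_floor (a point): centre of the pocket's floor, 7 mm above the right-hand worktop, whose top is at z = 6 mm; axes as the base
- utensil_box: light-wood box on the left, fixed (the left worktop is at z = -4 mm). Origin: centre of underside; x along it, z up. Outside 346 (x) by 116 mm, inside 330 by 100; floor 6 mm thick. Its -x part (hob end) is open on top, with walls 51 mm above the worktop. From x = +53 mm on a fixed darker hood covers it: underside 71, top 79 mm above the worktop; the gap under its edge is 65 mm high
- spoon: slotted spoon in the box, 310 mm long, 0.08 kg. Origin: mid-length, at the underside; x runs from handle to head, z up. Red handle x = -155 to -30 mm, 24 mm wide, 1 to 21 mm high; neck to x = +67, 10 mm wide, 5 to 22 mm high; steel head x = +62 to +155, 66 mm wide, 0 to 17 mm high. At the start it lies on the box floor, head under the hood about 10 mm from the far wall
- spoon_handle_end (a point): end of the spoon's handle, at (-150, 0, 11) mm in the spoon's frame
- spoon_neck (a point): the spoon's neck just behind the head, at (60, 0, 13) mm in the spoon's frame
- grill_edge (a point): middle of the lower front edge of the fixed grill that hangs over the hob between the two worktops: it takes up y = -0.24 to +0.26, from x = 0.59 back and from z = 0.35 up to 0.53; its pan handle juts out at y = 0 to about x = 0.48. Keep arm and wrist in front of it when crossing
- spice_jar: bystander: spice jar with a black cap, 40 mm across, 105 mm high, beyond the box; origin: centre of the underside
- ramekin: bystander: coral-red ramekin, 67 mm across, 50 mm high, beyond the box; origin: centre of the underside
- egg_cup: bystander: green egg cup, 46 mm across, 60 mm high, further back on the right-hand worktop; origin: centre of the underside

How it is judged:
On the way, in this order (a step that is already met when the one before it is completed fails the run):
1. the ceramic tray is seated flat and square in the pocket and let go (horizontal distance between rest_tray and pocket_floor below 0.005 m and z of rest_tray in the frame of pocket_floor between -0.003 and 0.003 m and angle between rest_tray's own z axis and vertical below 0.05 rad and angle between the y axis of rest_tray and the y axis of rest_base, either way round below 0.07 rad and contact force between rest_tray and the fingers below 0.2 N), for 0.3 s.
2. the spoon is tilted: its handle end is above the low end wall while the head is still under the hood (z of spoon_handle_end in the frame of utensil_box above 0.06 m and x of spoon_neck in the frame of utensil_box above -0.03 m and z of spoon_neck in the frame of utensil_box below 0.085 m), for 0.1 s.
At the end, for the whole second after the job is handed in: Tray in the pocket: within 5 mm of its centre, 3 mm of its floor, tilt < 0.05 rad, square within 0.07 rad, not touched by the fingers. Spoon gripped (> 1 N), within 0.52 rad of level, handle end, middle and neck above z = 0.14 m, slower than 0.05 m/s, touching neither box nor tray (all of step 1 and height (world z) of each of spoon_handle_end, spoon_neck, spoon above 0.14 m and angle between spoon's own x axis and vertical between 1.05 and 2.09 rad and contact force between spoon and the fingers above 1 N and contact force between spoon and utensil_box below 0.1 N and contact force between spoon and rest_tray below 0.1 N and linear speed of spoon below 0.05 m/s); the arm keeps its last pose, push and grip.
It fails at once if the spoon is forced against the box with more than 25 N (contact force between spoon and utensil_box above 25 N).
It fails at once if the spice jar is moved more than 3 cm or tipped (distance of spice_jar from where it was at the start of the episode above 0.03 m or angle between spice_jar's own z axis and vertical above 0.4 rad).
It fails at once if the ramekin is moved more than 3 cm or tipped (distance of ramekin from where it was at the start of the episode above 0.03 m or angle between ramekin's own z axis and vertical above 0.4 rad).
It fails at once if the egg cup is moved more than 3 cm or tipped (distance of egg_cup from where it was at the start of the episode above 0.03 m or angle between egg_cup's own z axis and vertical above 0.4 rad).
It also fails if it takes over 64 s, if anything falls off the work surface, if the arm or the gripper's body presses on something with over 40 N, if the wrist force passes 120 N, or if a joint passes its speed limit or range.

## Working session

There is one attempt and no reset: what is moved stays moved. The work goes in short steps, Python scripts to look and compute and a tool call to move; the robot and the scene stay as the last step left them, time stands still between calls to the robot, and variables do not carry over. Pictures are saved under pics/ and viewed, at most 10 in all, crops included, and the job is handed in when it is done.

Besides the shell and the picture viewer there is one more tool, called after "Call:" as name(argument=value, ...) on one line, values as JSON. jog_arm: Moves the arm, as the interface text tells. Its arguments: {"type":"object","properties":{"motion":{"type":"array","items":{"type":"array","items":{"type":"number"}}},"grip":{"type":"number"},"newtons":{"type":"number"}},"required":["motion"]}

```bash
mkdir -p pics; ls; python3 - <<'E'
from cell import env
import cv2
print(env.state(), env.grip_depth)
for n in ("side","top","wrist"):
    f=env.grab_frame(n); cv2.imwrite(f"pics/{n}0.png",f["pixels"][:,:,::-1]); print(n,f["mtx"].tolist(),f["dist"],f["rvec"],f["tvec"])
E
```

```text
pics
{'clock': 0.0, 'joint_positions': array([-1.24300829e+00,  2.41387889e-01,  3.70899828e-03,  1.33517892e+00,
        3.99954106e-06,  1.57079394e+00]), 'dq': array([-6.11615097e-04,  1.09901525e-03, -7.34716435e-05, -1.49569445e-03,
       -3.78113576e-04,  1.36476790e-04]), 'effort': array([ 4.64809982e-04, -3.72321188e+01,  2.52405560e+01,  1.68497855e-02,
        6.37923540e-05,  5.31661371e-06]), 'ee_pos': array([ 0.16077278, -0.47278051,  0.23041966]), 'orientation': array([ 9.86598694e-01,  1.63162356e-01, -1.66203088e-04, -1.01725655e-03]), 'ft_force': array([0.01917702, 0.37331492, 0.73978789]), 'wrist_torque': array([0.01861668, 0.01674265, 0.02933115]), 'grasp_force': 0.0, 'grip_width': 0.08543439643690301} 0.0187
side [[361.54388843846374, 0.0, 253.47070547661963], [0.0, 361.54388843846374, 189.98116378198023], [0.0, 0.0, 1.0]] [-0.07187988  0.          0.          0.          0.        ] [ 0.05604432  2.7827575  -1.37491901] [0.55344574 0.12745737 1.71456374]
top [[473.44033593389605, 0.0, 257.0115246655708], [0.0, 473.44033593389605, 196.83136666728126], [0.0, 0.0, 1.0]] [-0.01243147  0.          0.          0.          0.        ] [ 1.58986803 -2.27812958  0.5856171 ] [0.27405883 0.54384852 1.5276536 ]
wrist [[290.2930525356793, 0.0, 257.5911551779657], [0.0, 290.2930525356793, 192.61315818901411], [0.0, 0.0, 1.0]] [-0.05547735  0.          0.          0.          0.        ] [-2.35927158  1.6896524   0.24395365] [-0.49964067 -0.03669424  0.37768409]
```

```bash
python3 - <<'E'
import cv2,numpy as np
a=[cv2.imread(f"pics/{n}0.png") for n in("top","side","wrist")]
b=np.zeros((600,800,3),np.uint8)
b[:300,:400]=cv2.resize(a[0],(400,300),interpolation=cv2.INTER_AREA);b[:300,400:]=cv2.resize(a[1],(400,300),interpolation=cv2.INTER_AREA);b[300:,:400]=cv2.resize(a[2],(400,300),interpolation=cv2.INTER_AREA)
cv2.imwrite("pics/all0.png",b)
E
```

```text
(no output)
```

View pics/all0.png

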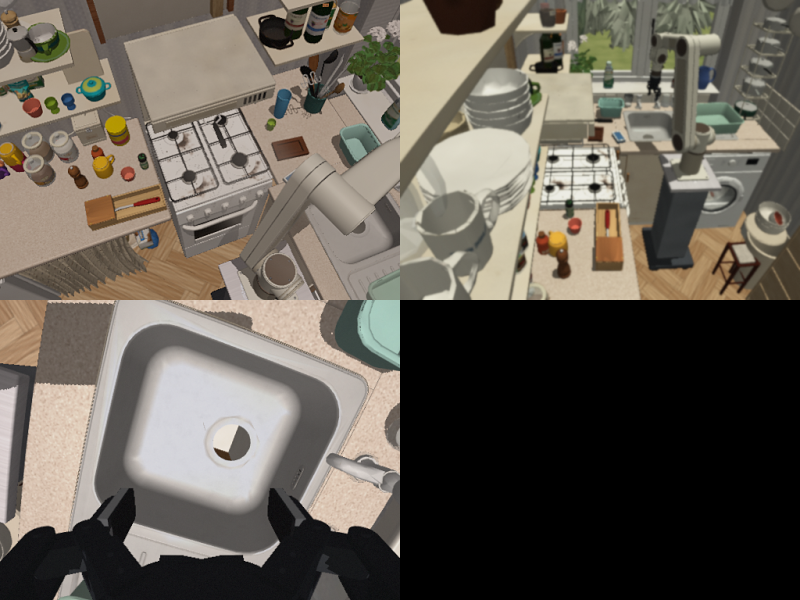

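The top view shows the box with the spoon at about (164,265) and the base at (372,189). The side view shows the base at about (253,170) and the blue tray at (279,175); the arm hides the tray from above. I'll enlarge these next.

```bash
cat > h.py <<'E'
import cv2,numpy as np
from scipy.spatial.transform import Rotation as R
def cam(f):
    return R.from_rotvec(np.ravel(f["rvec"])).as_matrix(),np.ravel(f["tvec"])
def ray(f,uv):
    M,t=cam(f); p=cv2.undistortPoints(np.float64([[uv]]),f["mtx"],f["dist"])[0,0]
    return -M.T@t, M.T@np.r_[p,1]
def onz(f,uv,z):
    c,d=ray(f,uv); return c+d*(z-c[2])/d[2]
def tri(*obs):
    A=np.zeros((3,3));b=np.zeros(3);L=[]
    for f,uv in obs:
        c,d=ray(f,uv);d=d/np.linalg.norm(d);P=np.eye(3)-np.outer(d,d);A+=P;b+=P@c;L.append((P,c))
    x=np.linalg.solve(A,b); return x,[round(1000*np.linalg.norm(P@(x-c)),1) for P,c in L]
def proj(f,X):
    return cv2.projectPoints(np.float64(X).reshape(-1,3),np.float64(f["rvec"]),np.float64(f["tvec"]),f["mtx"],f["dist"])[0][:,0]
def crop(im,x,y,w,h,W,H): return cv2.resize(im[y:y+h,x:x+w],(W,H),interpolation=cv2.INTER_CUBIC)
E
python3 - <<'E'
from h import *
t=cv2.imread("pics/top0.png");s=cv2.imread("pics/side0.png")
b=np.zeros((600,800,3),np.uint8)
b[:300,:480]=crop(t,98,230,120,75,480,300)
b[:300,480:800]=crop(s,235,245,64,100,320,300)[:,:] if 0 else crop(s,230,255,80,75,320,300)
b[300:,:400]=crop(t,340,165,80,60,400,300)
b[300:,400:]=crop(s,230,150,80,60,400,300)
cv2.imwrite("pics/c1.png",b)
E
```

```text
(no output)
```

View pics/c1.png

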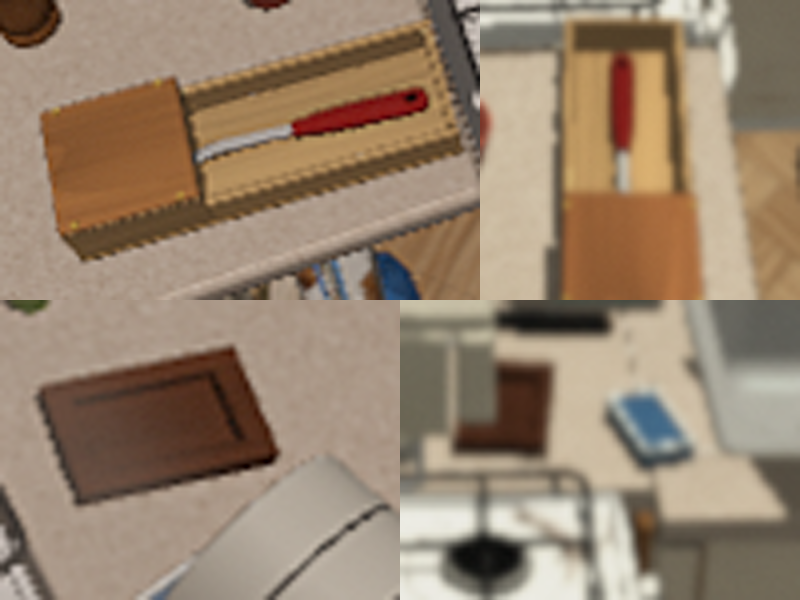

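The crops show the box with the open end toward the hob and the handle end near crop (428,97). The base corners in the top view are at crop (38,388), (235,347), (278,455) and (78,498). In the side view the tray centre is near crop (648,425).

```bash
python3 - <<'E'
from h import *
from cell import env
import pickle
T=env.grab_frame("top");S=env.grab_frame("side");pickle.dump((T,S),open("ts.pkl","wb"))
np.set_printoptions(precision=3,suppress=True)
tb=lambda x,y:(x/4+98-.4,y/4+230-.4)
tp=lambda x,y:(x/5+340-.4,(y-300)/5+165-.4)
sp=lambda x,y:((x-400)/5+230-.4,(y-300)/5+150-.4)
sb=lambda x,y:((x-480)/4+230-.4,y/4+255-.4)
print("base",[onz(T,tp(*p),.026) for p in((38,388),(235,347),(278,455),(78,498))])
print("base side",[onz(S,sp(*p),.026) for p in((553,363),(546,455),(455,452))])
print("tray",[onz(S,sp(*p),.034) for p in((648,425),(607,403),(635,455),(692,445),(655,388))])
print("handle end",tri((T,tb(428,97)),(S,sb(622,53))))
print("neck/handle",tri((T,tb(294,130)),(S,sb(623,152))))
print("hood top corners", [onz(T,tb(*p),.075) for p in((42,113),(177,77),(200,203),(62,233))])
print("box open end", [onz(T,tb(*p),.047) for p in((427,22),(462,150))])
print("hood edge side", [onz(S,sb(*p),.075) for p in((565,193),(697,196))])
print("open end side", [onz(S,sb(*p),.047) for p in((565,20),(685,21))])
E
```

```text
base [array([ 0.607, -0.302,  0.026]), array([ 0.588, -0.462,  0.026]), array([ 0.49 , -0.447,  0.026]), array([ 0.509, -0.288,  0.026])]
base side [array([ 0.495, -0.446,  0.026]), array([ 0.514, -0.27 ,  0.026]), array([ 0.608, -0.278,  0.026])]
tray [array([ 0.403, -0.311,  0.034]), array([ 0.443, -0.353,  0.034]), array([ 0.422, -0.257,  0.034]), array([ 0.36 , -0.273,  0.034]), array([ 0.388, -0.381,  0.034])]
handle end (array([0.522, 0.304, 0.01 ]), [np.float64(1.2), np.float64(1.2)])
neck/handle (array([0.53 , 0.426, 0.014]), [np.float64(0.6), np.float64(0.6)])
hood top corners [array([0.594, 0.625, 0.075]), array([0.586, 0.506, 0.075]), array([0.467, 0.514, 0.075]), array([0.481, 0.63 , 0.075])]
box open end [array([0.574, 0.285, 0.047]), array([0.446, 0.291, 0.047])]
hood edge side [array([0.59 , 0.512, 0.075]), array([0.476, 0.519, 0.075])]
open end side [array([0.58 , 0.29 , 0.047]), array([0.461, 0.296, 0.047])]
```

Call:
jog_arm(motion=[[0.02,-0.005,0,0],[0.04,-0.01,0,0],[0.04,-0.01,0,0],[0.04,-0.01,0,0],[0.04,-0.01,0,0],[0.04,-0.01,0,0],[0.04,-0.01,0,0],[0.018,-0.007,0,0],[0,0,0,-8.5],[0,0,0,-8.5],[0,0,0,-8.5],[0,0,0,-8.5],[0,0,0,-8.5],[0,0,0,-8.5],[0,0,0,-8.5],[0,0,0,-8.5],[0,0,0,-8.5],[0,0,0,-8.2]], grip=-1, newtons=40)

```text
clock: 2.05
ee_pos: [0.4009, -0.3156, 0.2311]
orientation: [0.617, 0.787, -0.0, -0.0]
ft_force: [0.5, 0.9, -0.4]
grip_width: 0.0855
grasp_force: 0.0
```

```bash
python3 - <<'E'
from h import *
from cell import env
import pickle
W=env.grab_frame("wrist");s=env.state();T=env.grab_frame("top");S=env.grab_frame("side")
pickle.dump((W,T,S,s),open("w1.pkl","wb"))
M,t=cam(W);print(-M.T@t,s["ee_pos"],R.from_quat(s["orientation"]).as_matrix(),s["joint_positions"],s["clock"])
cv2.imwrite("pics/w1.png",cv2.resize(W["pixels"][:,:,::-1],(800,600),interpolation=cv2.INTER_CUBIC))
E
```

```text
[ 0.38342382 -0.24741096  0.37248943] [ 0.4008747  -0.31562694  0.2311044 ] [[-2.42276491e-01  9.70207180e-01 -3.59945213e-04]
 [ 9.70207171e-01  2.42276602e-01  3.04636855e-04]
 [ 3.82767167e-04 -2.75415078e-04 -9.99999889e-01]] [-6.66987004e-01  2.61325010e-01  3.18308375e-02  1.34177341e+00
  1.66800118e-05  6.59097685e-01] 2.1
```

View pics/w1.png

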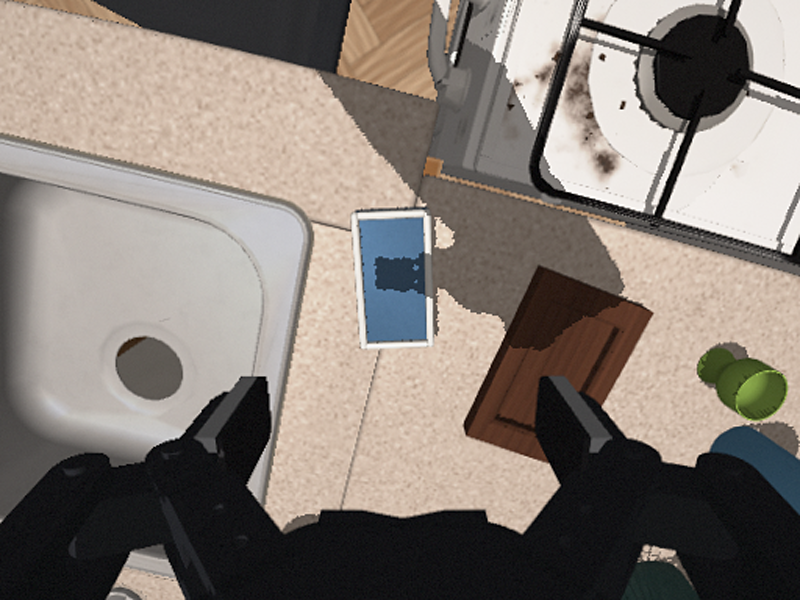

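The wrist view shows tray top corners at (352,212), (428,208), (432,345) and (363,348), and base corners at (540,266), (652,313) and (465,435). I'll take a second view from another place.

Call:
jog_arm(motion=[[-0.03,0.03,0,0],[-0.04,0.03,0,0],[-0.03,0.02,0,0],[0,0,0,0]])

```text
clock: 2.6
ee_pos: [0.5045, -0.3965, 0.2278]
orientation: [0.62, 0.784, -0.0, -0.001]
ft_force: [-1.0, -0.5, -0.1]
grip_width: 0.0857
grasp_force: 0.0
```

```bash
python3 - <<'E'
from h import *
from cell import env
import pickle
W=env.grab_frame("wrist");s=env.state();T=env.grab_frame("top")
pickle.dump((W,T,s),open("w2.pkl","wb"))
a=pickle.load(open("w1.pkl","rb"))[0]["pixels"][:,:,::-1];w=W["pixels"][:,:,::-1]
X=np.array([[.443,-.353,.034],[.422,-.257,.034],[.36,-.273,.034],[.607,-.302,.026],[.588,-.462,.026],[.49,-.447,.026],[.509,-.288,.026]])
print(proj(W,X).round().tolist())
b=np.zeros((600,800,3),np.uint8)
b[:300,:400]=crop(a,215,125,80,60,400,300) if 0 else crop(a,210,120,112,112,400,400)[:300]
q=np.zeros((600,800,3),np.uint8)
q[:]=cv2.resize(w,(800,600),interpolation=cv2.INTER_CUBIC)
cv2.imwrite("pics/w2.png",q)
E
```

```text
[[214.0, 121.0], [212.0, 26.0], [152.0, 29.0], [364.0, 111.0], [310.0, 233.0], [238.0, 205.0], [285.0, 77.0]]
```

View pics/w2.png

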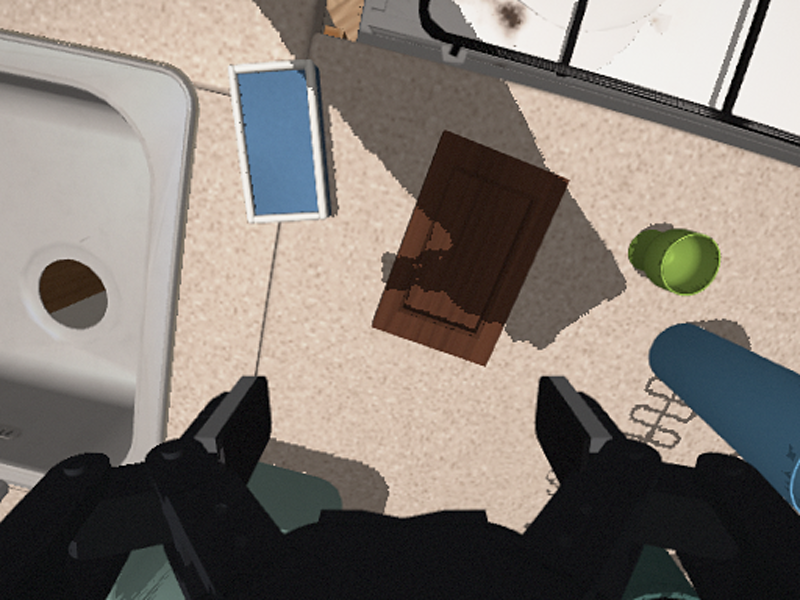

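```bash
python3 - <<'E'
from h import *
import pickle
a=pickle.load(open("w1.pkl","rb"))[0]["pixels"][:,:,::-1];w=pickle.load(open("w2.pkl","rb"))[0]["pixels"][:,:,::-1]
g=lambda i:(255*(i/255.)**.6).astype(np.uint8)
b=np.zeros((600,800,3),np.uint8)
b[:300,:240]=crop(a,216,126,80,100,240,300)      # x3
b[:330,240:480]=crop(w,140,35,80,110,240,330)     # x3
b[:,480:]=0
b[:320,400+80:800]=crop(a,290,165,128,128,320,320) # x2.5
b[330:600,240:500]=0
b[330:600,500:800]=0
c=crop(w,230,75,140,165,420,495)
o=np.zeros((600,800,3),np.uint8)
o[:300,:240]=b[:300,:240];o[:330,240:480]=0
o=np.zeros((600,800,3),np.uint8)
o[:300,:240]=b[:300,:240]; o[300:600,:240]=crop(w,140,35,80,100,240,300)
o[:495,250:670]=c
cv2.imwrite("pics/c2.png",g(o))
E
```

```text
(no output)
```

View pics/c2.png

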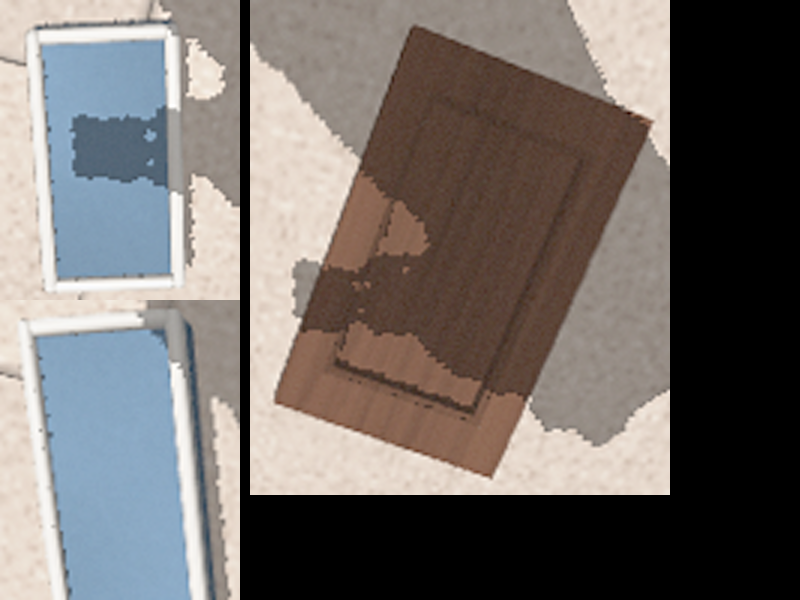

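In the enlarged crops the tray's outer top corners are at (28,31), (180,26), (184,284) and (44,291) in view 1. The base corners in view 2 are at (413,26), (652,122), (493,478) and (275,403).

```bash
python3 - <<'E'
from h import *
import pickle
np.set_printoptions(precision=4,suppress=True)
A=pickle.load(open("w1.pkl","rb"))[0];B,T,s=pickle.load(open("w2.pkl","rb"))
f8=lambda x,y:((x+.5)*.64-.5,(y+.5)*.64-.5)
a=lambda x,y:((x+.5)/3-.5+216,(y+.5)/3-.5+126)
b=lambda x,y:((x+.5)/3-.5+140,(y-300+.5)/3-.5+35)
c=lambda x,y:((x-250+.5)/3-.5+230,(y+.5)/3-.5+75)
t1=[a(28,31),a(180,26),a(184,284),a(44,291)]
t2=[b(22,323),b(178,311),f8(322,218),f8(249,222)]
print("tray tri",[tri((A,p),(B,q)) for p,q in zip(t1,t2)])
def rect(P):
    P=np.array(P)[:,:2]; d=(P[0]-P[3]+P[1]-P[2]); print(P.mean(0), "yaw",np.degrees(np.arctan2(-d[0],d[1])), "L",np.linalg.norm(P[0]-P[3]),np.linalg.norm(P[1]-P[2]),"W",np.linalg.norm(P[0]-P[1]),np.linalg.norm(P[2]-P[3]))
rect([onz(A,p,.034) for p in t1]);rect([onz(B,p,.034) for p in t2])
b2=[c(413,26),c(652,122),c(493,478),c(275,403)]
b1=[f8(540,266),f8(652,313),None,f8(465,435)]
print("base tri",[tri((A,p),(B,q)) for p,q in zip(b1,b2) if p])
rect([onz(B,p,.026) for p in b2])
p2=[c(438,98),c(583,160),c(478,412),c(336,365)]
rect([onz(B,p,.023) for p in p2])
tp=lambda x,y:(x/5+340-.4,(y-300)/5+165-.4)
rect([onz(T,tp(*p),.026) for p in((78,498),(38,388),(235,347),(278,455))])
E
```

```text
tray tri [(array([ 0.3537, -0.2869,  0.0271]), [np.float64(0.1), np.float64(0.1)]), (array([ 0.4103, -0.2711,  0.032 ]), [np.float64(0.5), np.float64(0.5)]), (array([ 0.4384, -0.3738,  0.0337]), [np.float64(1.4), np.float64(1.4)]), (array([ 0.3834, -0.3913,  0.0286]), [np.float64(0.5), np.float64(0.5)])]
[ 0.3967 -0.3297] yaw 15.651459715926535 L 0.10725540184494106 0.1059754298458286 W 0.05837375030356583 0.05852751722239543
[ 0.3975 -0.3311] yaw 15.268395480252268 L 0.10630551005949682 0.10660454079434012 W 0.05615198265463285 0.05438863399078806
base tri [(array([ 0.5106, -0.2936,  0.0106]), [np.float64(0.5), np.float64(0.5)]), (array([ 0.6088, -0.3068,  0.0241]), [np.float64(0.2), np.float64(0.2)]), (array([ 0.4913, -0.454 ,  0.0206]), [np.float64(0.2), np.float64(0.2)])]
[ 0.5498 -0.3793] yaw -6.727288585978875 L 0.15817729777960832 0.15803417934338868 W 0.09909314980633371 0.09897573796518089
[ 0.5505 -0.3781] yaw -6.377801540570835 L 0.11388395769455764 0.11084877992045986 W 0.062064722463905146 0.06355327080687243
[ 0.5484 -0.3748] yaw -6.973096039194451 L 0.16010850457582715 0.1614987865505327 W 0.09943447482218794 0.0992335351818586
```

```bash
cat >> h.py <<'E'
def go(s,x,y,z,head):
    M=R.from_quat(s["orientation"]).as_matrix();h=np.degrees(np.arctan2(M[1,0],M[0,0]))
    print("head",round(h,2),"tool delta mm",(1000*M.T@(np.array([x,y,z])-s["ee_pos"])).round(1),"yaw",round((h-head+180)%360-180,2))
E
python3 - <<'E'
from h import *
from cell import env
s=env.state();print(s["ee_pos"],s["clock"]);go(s,.397,-.330,.016,105.5)
E
```

```text
[ 0.50197091 -0.39424883  0.22958279] 2.7
head 103.36 tool delta mm [ 86.3 -86.9 213.9] yaw -2.14
```

Call:
jog_arm(motion=[[0.015,-0.015,0.01,-2.2],[0.03,-0.03,0.03,0],[0.03,-0.03,0.04,0],[0.01,-0.01,0.04,0],[0,0,0.03,0],[0,0,0,0],[0,0,0,0],[0,0,0,0]], grip=-1)

```text
clock: 3.5
ee_pos: [0.4058, -0.3396, 0.0907]
orientation: [0.604, 0.797, -0.0, 0.002]
ft_force: [0.6, 0.6, -0.4]
grip_width: 0.0854
grasp_force: 0.0
```

```bash
python3 - <<'E'
from h import *
from cell import env
s=env.state();print(s["ee_pos"],s["clock"]);go(s,.397,-.330,.016,105.5)
import pickle
W=env.grab_frame("wrist");pickle.dump((W,s),open("w3.pkl","wb"))
# project expected tray top corners for a check
c,si=np.cos(np.radians(15.5)),np.sin(np.radians(15.5))
X=[[.397+c*x-si*y,-.330+si*x+c*y,.034] for x,y in((-.03,.055),(.03,.055),(.03,-.055),(-.03,-.055))]
im=W["pixels"][:,:,::-1].copy()
for p in proj(W,X): cv2.circle(im,(int(p[0]),int(p[1])),2,(0,0,255),-1)
cv2.imwrite("pics/w3.png",cv2.resize(im,(800,600)))
E
```

```text
[ 0.4058109  -0.33955701  0.09066432] 3.5
head 105.66 tool delta mm [11.9 -6.1 74.6] yaw 0.16
```

View pics/w3.png

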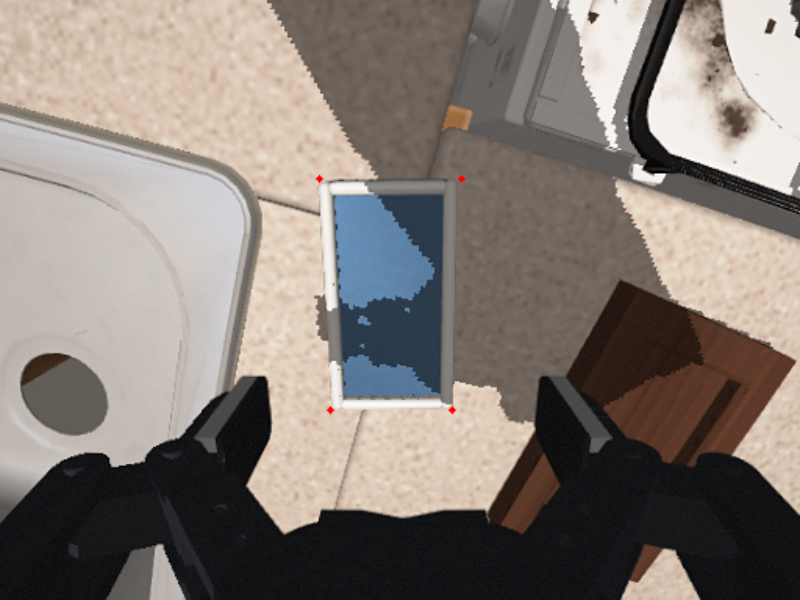

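The projected corners (red) fall on the tray's corners to about 1 mm. I'll descend and grip.

Call:
jog_arm(motion=[[0.012,-0.007,0.005,0],[0,0,0.02,0],[0,0,0.02,0],[0,0,0.02,0],[0,0,0.0095,0],[0,0,0,0],[0,0,0,0]])

```text
clock: 4.25
ee_pos: [0.3952, -0.3295, 0.0146]
orientation: [0.604, 0.797, -0.0, 0.001]
ft_force: [-0.1, -0.5, 0.7]
grip_width: 0.0854
grasp_force: 0.0
```

Call:
jog_arm(motion=[[0,0,0,0],[0,0,0,0],[0,0,0,0],[0,0,0,0],[0,0,0,0],[0,0,0,0],[0,0,0,0]], grip=1, newtons=40)

```text
clock: 4.95
ee_pos: [0.3957, -0.3295, 0.0151]
orientation: [0.604, 0.797, 0.0, 0.002]
ft_force: [0.2, 1.7, 6.4]
grip_width: 0.059
grasp_force: 44.6
```

Call:
jog_arm(motion=[[0,0,-0.01,0],[0,0,-0.02,0],[0,0,-0.02,0],[0,0,-0.02,0],[-0.01,0.015,-0.015,0],[-0.02,0.03,0,0],[-0.02,0.03,0,0],[-0.02,0.03,0,0],[-0.019,0.03,0,0],[0,0,0,5],[0,0,0,6],[0,0,0,6],[0,0,0,5.3],[0,0,0,0],[0,0,0,0],[0,0,0,0]])

```text
clock: 6.55
ee_pos: [0.5481, -0.3779, 0.0984]
orientation: [0.746, 0.666, -0.0, -0.0]
ft_force: [-0.1, -0.1, -3.7]
grip_width: 0.0592
grasp_force: 44.7
```

```bash
python3 - <<'E'
from h import *
from cell import env
s=env.state();print(s["ee_pos"],s["clock"],s["grip_width"],s["grasp_force"]);go(s,.550,-.379,.06,83.3)
import pickle
W=env.grab_frame("wrist");S=env.grab_frame("side");pickle.dump((W,S,s),open("w4.pkl","wb"))
M=R.from_quat(s["orientation"]).as_matrix()
im=W["pixels"][:,:,::-1].copy()
def draw(X,c):
    for p in proj(W,X): cv2.circle(im,(int(p[0]*1),int(p[1])),1,c,-1)
top=.018 # tray top behind tcp
X=[s["ee_pos"]+M@[x,y,-top] for x,y in((.055,.03),(.055,-.03))]
draw(X,(0,0,255));print(proj(W,X))
a=np.radians(-6.7);c,si=np.cos(a),np.sin(a)
draw([[.55+c*x-si*y,-.379+si*x+c*y,.026] for x,y in((-.05,.08),(.05,.08),(.05,-.08),(-.05,-.08))],(0,255,0))
draw([[.55+c*x-si*y,-.379+si*x+c*y,.026] for x,y in((-.035,.06),(.035,.06))],(0,255,255))
im=(255*(im/255.)**.6).astype(np.uint8)
cv2.imwrite("pics/w4.png",crop(im,130,60,256,192,800,600))
E
```

```text
[ 0.54807427 -0.37790762  0.0984425 ] 6.55 0.05915775224830076 44.65876758098602
head 83.45 tool delta mm [-0.9  2.1 38.4] yaw 0.15
[[329.13902368 145.77161522]
 [187.84794769 145.79618786]]
```

View pics/w4.png

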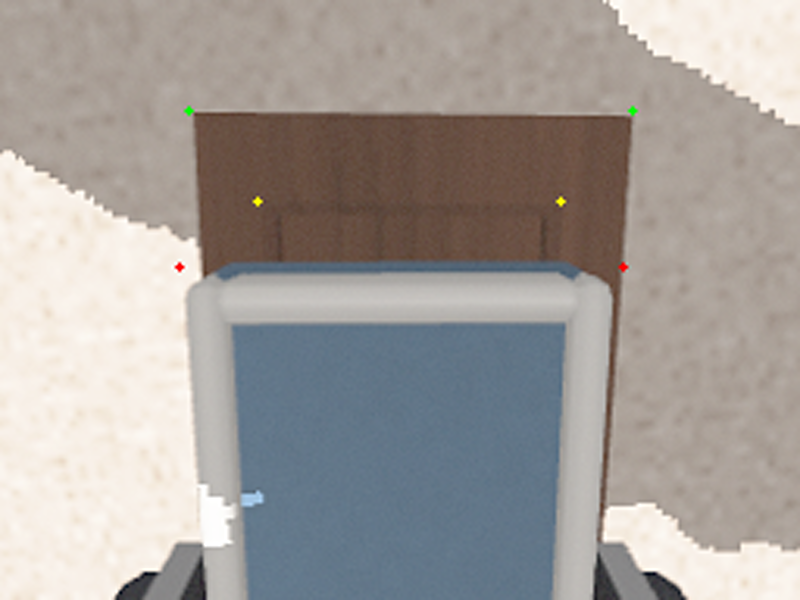

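The view shows the tray held above the base with its front bottom edge at crop row 262. The base's front corners are at (193,113) and (632,117), and the pocket's front edge is at row 207. I'll work out the offset.

```bash
python3 - <<'E'
from h import *
import pickle
W,S,s=pickle.load(open("w4.pkl","rb"))
M=R.from_quat(s["orientation"]).as_matrix()
f=lambda x,y:((x+.5)/3.125-.5+130,(y+.5)/3.125-.5+60)
tool=lambda p,z:(1000*(M.T@(onz(W,f(*p),z)-s["ee_pos"]))).round(1)
zt=s["ee_pos"][2]
print("base front",tool((193,113),.026),tool((632,117),.026),"pocket front",tool((280,209),.024),tool((543,211),.024))
print("base sides",tool((204,280),.026),tool((613,400),.026),tool((624,250),.026))
print("tray bottom front",tool((240,262),zt-.010),tool((570,263),zt-.010),"rim",tool((190,300),zt+.016),tool((611,300),zt+.016),tool((205,560),zt+.018),tool((596,560),zt+.018))
E
```

```text
base front [ 79.  -47.   72.5] [78.1 52.1 72.4] pocket front [ 57.5 -28.3  74.5] [57.  33.  74.4]
base sides [ 41.2 -46.6  72.5] [11.8 51.8 72.4] [48.3 52.1 72.4]
tray bottom front [ 52.7 -26.9  10. ] [52.5 27.9 10. ] rim [ 50.5 -29.6 -16. ] [ 50.5  29.  -16. ] [ 11.8 -29.5 -18. ] [ 11.8  28.9 -18. ]
```

Call:
jog_arm(motion=[[0,0.0025,0.005,0.3],[0,0,0.015,0],[0,0,0.02,0],[0,0,0.01,0],[0,0,0.005,0],[0,0,0.004,0],[0,0,0,0],[0,0,0,0]])

```text
clock: 7.45
ee_pos: [0.5514, -0.3787, 0.0404]
orientation: [0.748, 0.663, 0.0, 0.001]
ft_force: [0.3, 0.3, -3.1]
grip_width: 0.0586
grasp_force: 44.6
```

Call:
jog_arm(motion=[[0,0,0.002,0],[0,0,0.002,0],[0,0,0.002,0],[0,0,0.002,0],[0,0,0,0]])

```text
clock: 7.95
ee_pos: [0.5506, -0.3781, 0.0311]
orientation: [0.748, 0.663, -0.0, -0.0]
ft_force: [0.3, -0.4, -3.6]
grip_width: 0.0588
grasp_force: 44.6
```

Call:
jog_arm(motion=[[0,0,0.002,0],[0,0,0.002,0],[0,0,0.002,0],[0,0,0,0],[0,0,0,0]])

```text
clock: 8.45
ee_pos: [0.5508, -0.3783, 0.0255]
orientation: [0.748, 0.663, -0.0, -0.0]
ft_force: [0.1, 0.1, -2.6]
grip_width: 0.0591
grasp_force: 44.6
```

Call:
jog_arm(motion=[[0,0,0.001,0],[0,0,0.001,0],[0,0,0.001,0],[0,0,0,0],[0,0,0,0]])

```text
clock: 8.95
ee_pos: [0.5509, -0.3783, 0.0226]
orientation: [0.749, 0.663, 0.0, -0.0]
ft_force: [0.3, 0.0, -4.4]
grip_width: 0.0588
grasp_force: 44.6
```

Call:
jog_arm(motion=[[0,0,0.001,0],[0,0,0,0],[0,0,0,0]])

```text
clock: 9.25
ee_pos: [0.551, -0.3784, 0.0222]
orientation: [0.748, 0.663, 0.0, 0.0]
ft_force: [-1.5, 1.1, 0.5]
grip_width: 0.0591
grasp_force: 45.2
```

The contact height matches the seated value, so I'll let go, rise and check.

Call:
jog_arm(motion=[[0,0,0,0],[0,0,0,0],[0,0,0,0],[0,0,0,0],[0,0,-0.01,0],[0,0,-0.03,0],[0,0,-0.04,0],[-0.02,0,-0.04,0],[-0.03,0,-0.04,0],[-0.03,0,0,0],[0,0,0,0],[0,0,0,0]], grip=-1)

```text
clock: 10.45
ee_pos: [0.5408, -0.4582, 0.1817]
orientation: [0.749, 0.663, 0.0, -0.0]
ft_force: [0.8, 0.0, -0.0]
grip_width: 0.0856
grasp_force: 0.0
```

```bash
python3 - <<'E'
from h import *
from cell import env
s=env.state();print(s["ee_pos"],s["clock"],s["joint_positions"])
import pickle
W=env.grab_frame("wrist");pickle.dump((W,s),open("w5.pkl","wb"))
im=W["pixels"][:,:,::-1];im=(255*(im/255.)**.6).astype(np.uint8)
cv2.imwrite("pics/w5.png",crop(im,130,60,256,192,800,600))
E
```

```text
[ 0.54078011 -0.45817597  0.18169354] 10.45 [-7.03062201e-01  7.02175004e-01  6.03209481e-01  1.47209812e+00
  3.89537548e-04  9.89884639e-01]
```

View pics/w5.png

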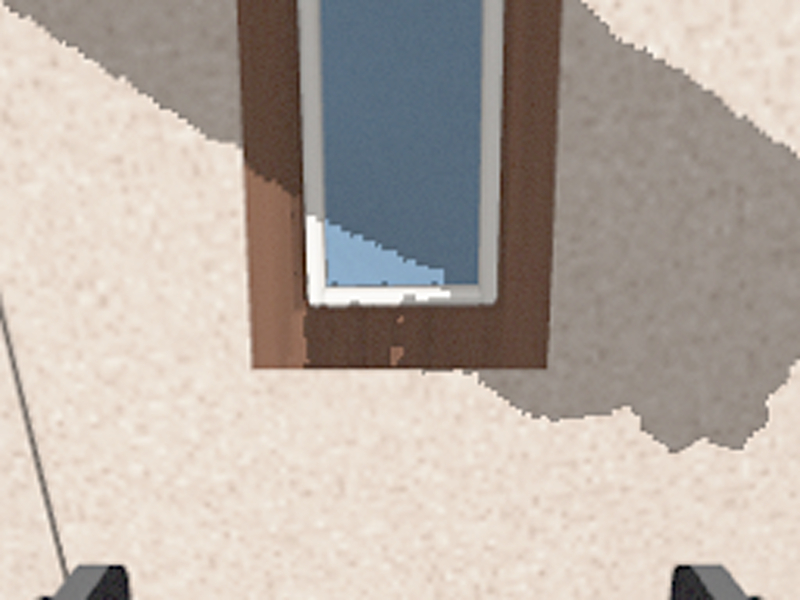

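The tray sits square in the pocket: its rim edges at columns 300 and 503 run parallel to the base edges. I'll cross to the box, keeping in front of the grill.

Call:
jog_arm(motion=[[0.02,-0.03,0,0],[0.028,-0.037,0,0],[0.03,-0.037,0,0],[0.03,-0.037,0,0],[0.03,-0.037,0,0],[0.045,-0.009,0,0],[0.045,-0.009,0,0],[0.045,-0.009,0,0],[0.045,-0.009,0,0],[0.045,-0.009,0,0],[0.045,-0.009,0,0],[0.045,0,0,0],[0.045,0,0,0],[0.045,0,0,0],[0.045,0,0,0],[0.045,0,0,0],[0.045,0,0,0],[0.04,0,0,0],[0.01,0.03,0,0],[0,0.02,0,0]], grip=0)

```text
clock: 12.5
ee_pos: [0.4475, 0.2899, 0.181]
orientation: [0.746, 0.665, -0.0, -0.0]
ft_force: [-0.1, -0.2, -0.0]
grip_width: 0.0425
grasp_force: 0.0
```

```bash
python3 - <<'E'
from h import *
from cell import env
s=env.state();print(s["ee_pos"],s["clock"],s["joint_positions"],s["grip_width"])
import pickle
W=env.grab_frame("wrist");T=env.grab_frame("top");S=env.grab_frame("side");pickle.dump((W,T,S,s),open("w6.pkl","wb"))
go(s,.524,.36,.1,86)
for n,f in(("W",W),("T",T),("S",S)):
    p=f["pixels"].astype(int);m=((p[...,0]>90)&(p[...,1]<50)&(p[...,2]<60)).astype(np.uint8)
    k,l,st,ce=cv2.connectedComponentsWithStats(m)
    for i in range(1,k):
        if st[i,4]>40: print(n,st[i],ce[i].round(1))
cv2.imwrite("pics/w6.png",cv2.resize(W["pixels"][:,:,::-1],(800,600)))
E
```

```text
[0.44751272 0.2898924  0.1809534 ] 12.5 [ 5.74645020e-01  3.32692494e-01 -2.23306877e-03  1.23632741e+00
  3.02330838e-04  2.26010287e+00] 0.04252235857177336
head 83.43 tool delta mm [78.4 68.  80.9] yaw -2.57
W [ 314   29   25  100 1852] [326.3  79.8]
T [144 173  21  11  64] [155.9 180. ]
T [171 254  27  10 124] [184.6 258.5]
S [263 273   6  19  74] [264.7 281.6]
```

View pics/w6.png

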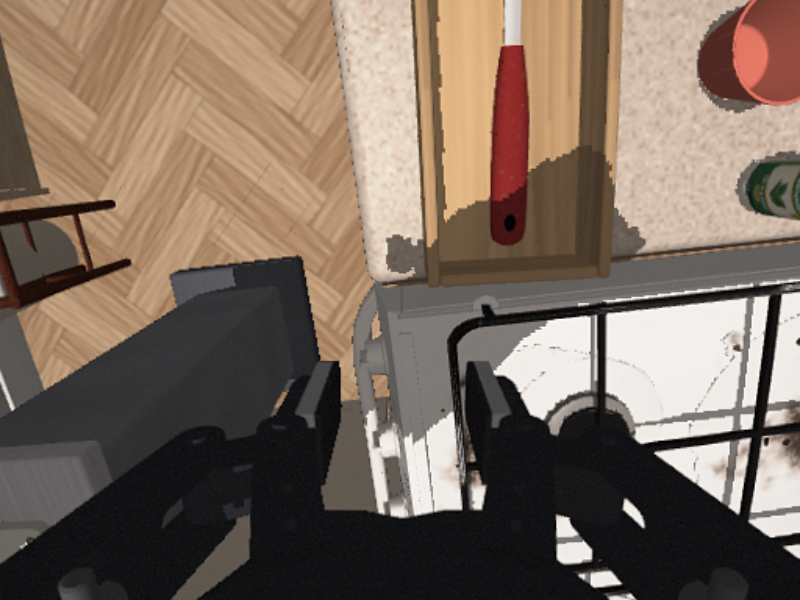

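The wrist view shows the handle from (513,45) to (508,243) and the box's inner walls at columns of about 437 and 580–605. An opening of 42 mm fits. I'll move over it and take a second measurement by colour.

Call:
jog_arm(motion=[[0.02,0.02,0,-2.5],[0.02,0.025,0,0],[0,0.02,0,0],[0,0,0,0],[0,0,0,0],[0,0,0,0]])

```text
clock: 13.25
ee_pos: [0.5153, 0.3205, 0.1817]
orientation: [0.734, 0.679, -0.001, -0.0]
ft_force: [-1.5, -0.8, -0.0]
grip_width: 0.0427
grasp_force: 0.0
```

```bash
cat >> h.py <<'E'
def red(f):
    p=f["pixels"].astype(int);m=((p[...,0]>60)&(p[...,1]<.35*p[...,0])&(p[...,2]<.4*p[...,0])).astype(np.uint8)
    k,l,st,ce=cv2.connectedComponentsWithStats(m);i=1+np.argmax(st[1:,4]);
    c=max(cv2.findContours((l==i).astype(np.uint8),cv2.RETR_EXTERNAL,cv2.CHAIN_APPROX_NONE)[0],key=len)
    vx,vy,x,y=cv2.fitLine(c,cv2.DIST_L2,0,.01,.01).ravel();d=np.array([vx,vy]);o=np.array([x,y])
    pr=(c[:,0]-o)@d;return o+d*(pr.min()),o+d*(pr.max()),st[i]
E
python3 - <<'E'
from h import *
from cell import env
import pickle
np.set_printoptions(precision=4,suppress=True)
A,_,_,s0=pickle.load(open("w6.pkl","rb"))
s=env.state();W=env.grab_frame("wrist");pickle.dump((W,s),open("w7.pkl","wb"))
a=red(A);b=red(W);print(a,b)
def up(r): return sorted(r[:2],key=lambda p:p[1])
for p,q in zip(up(a),up(b)):
    print(tri((A,p),(W,q)),onz(A,p,.02),onz(W,q,.02))
P,Q=[onz(W,q,.02) for q in up(b)];d=P-Q;print("heading",np.degrees(np.arctan2(d[1],d[0])))
P,Q=[onz(A,q,.02) for q in up(a)];d=P-Q;print("heading",np.degrees(np.arctan2(d[1],d[0])))
print(s["ee_pos"]);go(s,Q[0],.345,.1,86)
f8=lambda x,y:((x+.5)*.64-.5,(y+.5)*.64-.5)
for p in((427,284),(609,273),(413,0),(622,0)): print(onz(A,f8(*p),.047))
E
```

```text
(array([324.1489, 155.0898]), array([327.7514,  28.8217]), array([ 314,   29,   24,  127, 2404], dtype=int32)) (array([265.2861, 189.0032]), array([265.4524,  71.9921]), array([ 255,   72,   22,  118, 2143], dtype=int32))
(array([0.5301, 0.4249, 0.0194]), [np.float64(0.6), np.float64(0.6)]) [0.5297 0.4253 0.02  ] [0.5303 0.4243 0.02  ]
(array([0.5218, 0.3023, 0.0072]), [np.float64(0.2), np.float64(0.2)]) [0.519  0.3048 0.02  ] [0.5218 0.3058 0.02  ]
heading 85.90510928989195
heading 84.94911965174315
[0.5153 0.3205 0.1817]
head 85.61 tool delta mm [24.8  2.  81.6] yaw -0.39
[0.4622 0.2893 0.047 ]
[0.5767 0.2834 0.047 ]
[0.4709 0.448  0.047 ]
[0.585 0.437 0.047]
```

Call:
jog_arm(motion=[[0.015,0.004,0.02,-0.4],[0.01,0.003,0.03,0],[0,0,0.04,0],[0,0,0.03,0],[0,0,0.02,0],[0,0,0,0],[0,0,0,0],[0,0,0,0]], grip=0)

```text
clock: 14.1
ee_pos: [0.5268, 0.346, 0.0438]
orientation: [0.731, 0.682, 0.002, 0.0]
ft_force: [0.5, 0.3, 0.7]
grip_width: 0.0428
grasp_force: 0.0
```

```bash
python3 - <<'E'
from h import *
from cell import env
s=env.state();W=env.grab_frame("wrist");
print(s["ee_pos"],s["ft_force"]);go(s,.5246,.345,.006,86)
u=sorted(red(W)[:2],key=lambda p:p[1]);print(u,[onz(W,q,.02) for q in u])
E
```

```text
[0.52677197 0.34600359 0.04379757] [0.48972663 0.3287372  0.74852517]
head 85.99 tool delta mm [-1.2 -2.2 37.8] yaw -0.01
[array([254.84967339,  90.9271938 ]), array([256.11194972, 279.02608886])] [array([0.53046774, 0.42540892, 0.02      ]), array([0.52283829, 0.30964667, 0.02      ])]
```

Call:
jog_arm(motion=[[-0.001,-0.0015,0.005,0],[0,0,0.012,0],[0,0,0.012,0],[0,0,0.008,0],[0,0,0,0],[0,0,0,0]])

```text
clock: 14.75
ee_pos: [0.5239, 0.3441, 0.0039]
orientation: [0.731, 0.682, -0.001, -0.0]
ft_force: [0.1, 0.4, -0.4]
grip_width: 0.0428
grasp_force: 0.0
```

Call:
jog_arm(motion=[[0,0,0,0],[0,0,0,0],[0,0,0,0],[0,0,0,0],[0,0,0,0],[0,0,0,0]], grip=1, newtons=30)

```text
clock: 15.35
ee_pos: [0.5247, 0.3446, 0.0051]
orientation: [0.731, 0.682, 0.001, 0.0]
ft_force: [0.5, 0.1, 2.7]
grip_width: 0.0225
grasp_force: 30.4
```

Call:
jog_arm(motion=[[0,0,-0.005,0],[0,0,-0.008,0],[0,0,-0.008,0],[0,0,-0.008,0],[0,0,0,0],[0,0,0,0]])

```text
clock: 15.95
ee_pos: [0.5245, 0.3445, 0.0342]
orientation: [0.731, 0.682, 0.0, 0.0]
ft_force: [-0.3, -0.2, -1.1]
grip_width: 0.0228
grasp_force: 30.1
```

```bash
cat > tilt.py <<'E'
# spoon pose from red handle seen by wrist camera: fit pitch in vertical plane through tool x axis
from h import *
from cell import env
s=env.state();W=env.grab_frame("wrist");M=R.from_quat(s["orientation"]).as_matrix()
print(s["ee_pos"].round(4),s["ft_force"].round(1),s["wrist_torque"].round(2),s["grip_width"],s["grasp_force"],s["clock"])
u=sorted(red(W)[:2],key=lambda p:p[1]);print(u)
c,d=ray(W,u[0]);c=M.T@(c-s["ee_pos"]);d=M.T@d
# handle top at front end (junction) is L ahead of the grip, top surface ~15 above TCP at grip
from scipy.optimize import brentq
L,h=.083,-.016
def pt(a): return np.array([L*np.cos(a)-h*0+h*np.sin(-a)*-1*0, 0, h*np.cos(a)+L*np.sin(a)])
t=np.linspace(.05,.3,2501);P=c+d*t[:,None];r=np.hypot(P[:,0],P[:,2])-np.hypot(L,h)
for i in np.where(np.diff(np.sign(r)))[0]: print("junction tool xyz mm",(P[i]*1000).round(1),"pitch down deg",np.degrees(np.arctan2(P[i,2],P[i,0])-np.arctan2(h,L)).round(1))
E
python3 tilt.py
```

```text
[0.5245 0.3445 0.0342] [-0.3 -0.2 -1.1] [-0.12  0.02  0.  ] 0.02277220407902661 30.137387180293445 15.95
[array([257.77056899,  81.999215  ]), array([257.78299997, 316.00006498])]
junction tool xyz mm [ 79.7  -0.4 -28.3] pitch down deg -8.6
junction tool xyz mm [83.2 -0.3 14.7] pitch down deg 21.0
```

```bash
cat > tilt2.py <<'E'
from h import *
from cell import env
s=env.state();W=env.grab_frame("wrist");T=env.grab_frame("top");S=env.grab_frame("side")
print(s["ee_pos"].round(4),s["ft_force"].round(1),s["wrist_torque"].round(2),s["grasp_force"],s["clock"])
w=sorted(red(W)[:2],key=lambda p:p[1])[0]
p=T["pixels"].astype(int);m=((p[...,0]>60)&(p[...,1]<.4*p[...,0])&(p[...,2]<.4*p[...,0]))
m[:225]=0;m[:,:140]=0;m[:,230:]=0
k,l,st,ce=cv2.connectedComponentsWithStats(m.astype(np.uint8));print("top comps",[r.tolist() for r in st[1:] if r[4]>5])
y,x=np.where(m);i=x<=x.min()+1;t=np.array([x.min()-.5,y[i].mean()])
print("junction w/t",w,t,tri((W,w),(T,t)))
p=S["pixels"].astype(int);m=((p[...,0]>60)&(p[...,1]<.45*p[...,0])&(p[...,2]<.45*p[...,0]));m[:225]=0;m[:,:235]=0;m[:,310:]=0
k,l,st,ce=cv2.connectedComponentsWithStats(m.astype(np.uint8));print("side comps",[r.tolist() for r in st[1:] if r[4]>5])
y,x=np.where(m);i=y>=y.max()-1;q=np.array([x[i].mean(),y.max()+.5]);print("w/s",q,tri((W,w),(S,q)),"t/s",tri((T,t),(S,q)))
E
python3 tilt2.py
```

```text
[0.5242 0.3443 0.0337] [-0.4 -0.1 -1. ] [-0.1   0.01  0.03] 30.147170243762957 16.0
top comps [[162, 228, 8, 4, 10], [197, 249, 7, 7, 24], [170, 253, 19, 8, 85]]
junction w/t [257.80480298  81.9731937 ] [161.5 230.5] (array([0.52813631, 0.40930026, 0.27059561]), [np.float64(2.8), np.float64(2.8)])
side comps [[263, 274, 6, 13, 54]]
w/s [265.5 286.5] (array([0.53050294, 0.42472964, 0.0490537 ]), [np.float64(1.0), np.float64(1.0)]) t/s (array([0.56827122, 0.44387992, 0.1200766 ]), [np.float64(42.1), np.float64(42.1)])
```

The spoon is lifting level, firm in the grip. I'll ease the grip to 20 N and let the hood edge tip it gently while I watch the force.

Call:
jog_arm(motion=[[0,0,-0.004,0],[0,0,-0.004,0],[0,0,-0.004,0],[0,0,-0.003,0],[0,0,0,0]], newtons=20)

```text
clock: 16.65
ee_pos: [0.5247, 0.3447, 0.0495]
orientation: [0.731, 0.682, 0.001, 0.0]
ft_force: [-0.0, -0.5, -1.0]
grip_width: 0.0229
grasp_force: 30.1
```

Call:
jog_arm(motion=[[0,0,-0.002,0],[0,0,-0.002,0],[0,0,-0.002,0],[0,0,0,0]])

```text
clock: 17.05
ee_pos: [0.5244, 0.3445, 0.055]
orientation: [0.731, 0.682, 0.0, 0.0]
ft_force: [0.5, -0.5, -1.8]
grip_width: 0.0221
grasp_force: 30.1
```

```bash
sed -i 's/m\[:225\]=0;m\[:,:140\]/m[:245]=0;m[:,:140]/' tilt2.py; python3 tilt2.py
```

```text
[0.5244 0.3445 0.055 ] [ 0.5 -0.5 -1.8] [-0.06  0.02 -0.03] 30.146923374013568 17.05
top comps [[196, 247, 7, 7, 26], [169, 251, 18, 8, 86]]
junction w/t [258.18354649  81.94270042] [168.5 256.5] (array([0.52996745, 0.42588109, 0.06622199]), [np.float64(0.5), np.float64(0.5)])
side comps [[264, 271, 5, 13, 56]]
w/s [265.5 283.5] (array([0.53109739, 0.42517523, 0.0671262 ]), [np.float64(1.2), np.float64(1.2)]) t/s (array([0.53115684, 0.42565897, 0.06655053]), [np.float64(1.4), np.float64(1.4)])
```

Call:
jog_arm(motion=[[0,0,0,0],[0,0,-0.002,0],[0,0,-0.002,0],[0,0,-0.002,0],[0,0,0,0],[0,0,0,0]], grip=1, newtons=20)

```text
clock: 17.8
ee_pos: [0.5242, 0.3443, 0.0607]
orientation: [0.731, 0.682, -0.0, 0.0]
ft_force: [0.3, 0.4, -1.1]
grip_width: 0.0222
grasp_force: 30.1
```

```bash
python3 tilt2.py
```

```text
[0.5242 0.3443 0.0607] [ 0.3  0.4 -1.1] [-0.17  0.01  0.04] 30.05891082004382 17.8
top comps [[196, 246, 7, 7, 26], [169, 250, 18, 8, 85]]
junction w/t [257.4120085   81.94504935] [168.5 256. ] (array([0.52937021, 0.42540942, 0.07154751]), [np.float64(0.2), np.float64(0.2)])
side comps [[264, 270, 6, 13, 60]]
w/s [265.71428571 282.5       ] (array([0.5305185 , 0.42502263, 0.07267458]), [np.float64(1.2), np.float64(1.2)]) t/s (array([0.53060565, 0.42493622, 0.07147811]), [np.float64(1.3), np.float64(1.3)])
```

Call:
jog_arm(motion=[[0,0,-0.002,0],[0,0,-0.002,0],[0,0,-0.002,0],[0,0,-0.002,0],[0,0,0,0]])

```text
clock: 18.45
ee_pos: [0.5244, 0.3444, 0.0691]
orientation: [0.731, 0.682, 0.0, 0.0]
ft_force: [-0.8, 0.3, -0.3]
grip_width: 0.0229
grasp_force: 29.7
```

```bash
python3 tilt2.py
```

```text
[0.5244 0.3444 0.0691] [-0.8  0.3 -0.3] [-0.29  0.06  0.07] 29.67599105384579 18.45
top comps [[195, 245, 8, 7, 27], [168, 249, 19, 9, 86]]
junction w/t [257.98943212  81.99338223] [167.5 255.4] (array([0.52988764, 0.42670903, 0.07758733]), [np.float64(1.2), np.float64(1.2)])
side comps [[264, 269, 6, 13, 62]]
w/s [266.  281.5] (array([0.53037004, 0.42535736, 0.07887878]), [np.float64(0.5), np.float64(0.5)]) t/s (array([0.53007354, 0.42711188, 0.07995026]), [np.float64(1.3), np.float64(1.3)])
```

Call:
jog_arm(motion=[[0,0,-0.002,0],[0,0,-0.002,0],[0,0,-0.002,0],[0,0,-0.002,0],[0,0,-0.002,0],[0,0,-0.002,0],[0,0,0,0],[0,0,0,0]])

```text
clock: 19.4
ee_pos: [0.5243, 0.3444, 0.0808]
orientation: [0.731, 0.682, 0.0, -0.0]
ft_force: [-0.7, -0.5, -1.3]
grip_width: 0.0228
grasp_force: 29.1
```

```bash
python3 tilt2.py; python3 - <<'E'
from h import *
from cell import env
S=env.grab_frame("side")["pixels"][:,:,::-1];T=env.grab_frame("top")["pixels"][:,:,::-1];W=env.grab_frame("wrist")["pixels"][:,:,::-1]
o=np.zeros((600,800,3),np.uint8)
o[:300,:400]=crop(T,110,220,100,75,400,300);o[:300,400:]=crop(S,220,235,100,75,400,300);o[300:,:400]=cv2.resize(W,(400,300))
cv2.imwrite("pics/c9.png",o)
E
```

```text
[0.5243 0.3444 0.0808] [-0.7 -0.5 -1.3] [-0.2   0.05 -0.01] 29.131015864932124 19.4
top comps [[195, 245, 8, 6, 26], [168, 248, 18, 9, 88]]
junction w/t [258.61169748  83.94683817] [167.5 254.5] (array([0.53002678, 0.42581974, 0.08441467]), [np.float64(0.8), np.float64(0.8)])
side comps [[264, 266, 6, 15, 69]]
w/s [266.28571429 280.5       ] (array([0.53003712, 0.42504574, 0.08422135]), [np.float64(0.0), np.float64(0.0)]) t/s (array([0.52992052, 0.42635066, 0.08550892]), [np.float64(0.4), np.float64(0.4)])
```

View pics/c9.png

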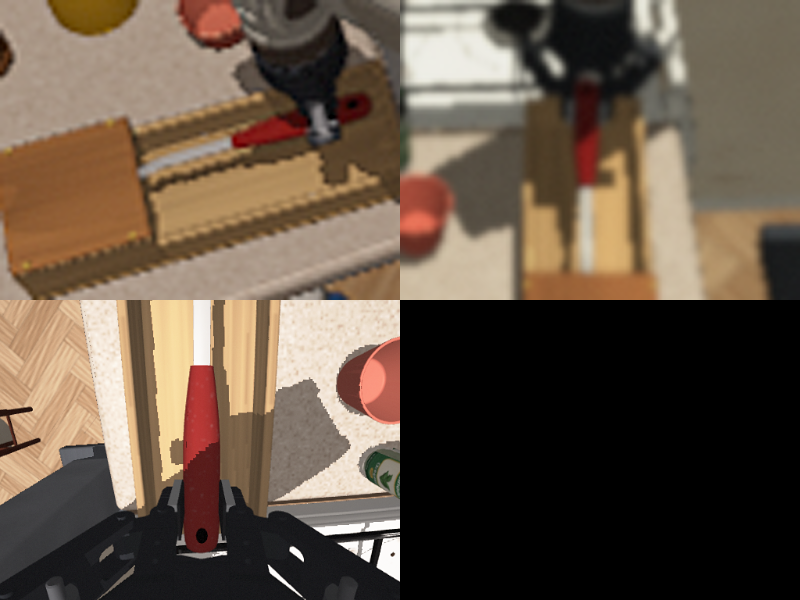

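The top crop shows the handle end over the low end wall, the spoon tipped about 7° and the head under the hood. I'll firm up the grip, lower off the hood edge and slide out.

Call:
jog_arm(motion=[[0,0,0,0],[0,0,0,0],[0,0,0.004,0],[0,0,0.004,0],[0,0,0.003,0],[0,0,0,0]], grip=1, newtons=45)

```text
clock: 20.3
ee_pos: [0.5238, 0.3441, 0.0688]
orientation: [0.731, 0.682, -0.001, -0.0]
ft_force: [-0.9, -0.1, -0.5]
grip_width: 0.0222
grasp_force: 47.3
```

Call:
jog_arm(motion=[[-0.005,0,0,0],[-0.01,0,0,0],[-0.01,-0.001,0,0],[-0.01,-0.001,0,0],[-0.01,-0.001,0,0],[0,0,0,0]])

```text
clock: 20.9
ee_pos: [0.5178, 0.2978, 0.0698]
orientation: [0.732, 0.681, -0.0, 0.0]
ft_force: [-0.6, -0.2, -0.6]
grip_width: 0.0217
grasp_force: 47.2
```

```bash
python3 tilt2.py
```

```text
[0.5178 0.2978 0.0698] [-0.6 -0.2 -0.6] [-0.04  0.04 -0.01] 47.24653702277591 20.9
top comps [[209, 245, 7, 4, 16], [182, 246, 19, 9, 85]]
junction w/t [258.95967784  83.95344493] [181.5 253. ] (array([0.52383422, 0.37923617, 0.07286199]), [np.float64(0.8), np.float64(0.8)])
side comps [[264, 260, 6, 13, 65]]
w/s [266.5 272.5] (array([0.52449633, 0.37843487, 0.07226275]), [np.float64(0.7), np.float64(0.7)]) t/s (array([0.52467608, 0.37957022, 0.07294938]), [np.float64(0.8), np.float64(0.8)])
```

Call:
jog_arm(motion=[[-0.01,-0.001,0,0],[-0.012,-0.001,0,0],[-0.012,-0.001,0,0],[-0.012,-0.001,0,0],[-0.012,-0.001,0,0],[-0.01,0,0,0],[0,0,0,0],[0,0,0,0]])

```text
clock: 21.85
ee_pos: [0.5086, 0.232, 0.0698]
orientation: [0.732, 0.682, 0.0, -0.0]
ft_force: [0.1, 0.0, -0.7]
grip_width: 0.0218
grasp_force: 47.3
```

```bash
python3 tilt2.py; python3 - <<'E'
from h import *
from cell import env
# expected head: project tip & head corners into top view, sample steel vs hood colours along spoon axis
s=env.state();T=env.grab_frame("top");P=np.array([.5185,.315,.0725-.008]) # near junction
for d in (60,90,110,140,165,180,190,200):
    X=[s["ee_pos"][0]+d*0.00007+ .0, 0,0]
    q=s["ee_pos"]+np.array([.07*(d+84)/1000,(d+84)/1000*.99,0.008-(d+84)/1000*.14])
    u=proj(T,q)[0];print(d-30,q.round(3),u.round(),T["pixels"][int(round(u[1])),int(round(u[0]))])
E
```

```text
[0.5086 0.232  0.0698] [ 0.1  0.  -0.7] [-0.09 -0.03  0.03] 47.26117684425185 21.85
top comps [[201, 245, 19, 6, 82]]
junction w/t [258.6385393   83.91249648] [200.5 249. ] (array([0.51445418, 0.31303397, 0.07473456]), [np.float64(0.5), np.float64(0.5)])
side comps [[266, 247, 5, 12, 52]]
w/s [267.71428571 258.5       ] (array([0.51496534, 0.31243522, 0.07567792]), [np.float64(0.6), np.float64(0.6)]) t/s (array([0.5149419 , 0.31305944, 0.07567864]), [np.float64(0.9), np.float64(0.9)])
30 [0.519 0.375 0.058] [184. 256.] [166 136 103]
60 [0.521 0.405 0.053] [176. 258.] [134 127 122]
80 [0.522 0.425 0.051] [170. 260.] [166 158 151]
110 [0.524 0.454 0.046] [162. 263.] [170 162 155]
135 [0.526 0.479 0.043] [155. 265.] [165 156 149]
150 [0.527 0.494 0.041] [151. 266.] [152 145 139]
160 [0.528 0.504 0.039] [149. 267.] [164 134 101]
170 [0.528 0.514 0.038] [146. 268.] [68 52 35]
```

The colour samples along the spoon show steel up to y ≈ 0.50, then box floor, then the hood at 0.514, so the head is out by about 13 mm. I'll lift, then retreat from the grill.

Call:
jog_arm(motion=[[-0.004,0,0,0],[-0.002,0,-0.005,0],[0,0,-0.01,0],[0,0,-0.01,0],[0,0,-0.015,0],[0,0,-0.015,0],[0,0,-0.01,0],[0,-0.005,0,0],[0,-0.015,0,0],[0,-0.02,0,0],[0,-0.02,0,0],[0,-0.02,-0.01,0],[0,-0.02,-0.02,0],[0,-0.02,-0.02,0],[0,-0.01,-0.02,0],[0,0,-0.02,0],[0,0,-0.02,0],[0,0,-0.01,0],[0,0,0,0],[0,0,0,0]])

```text
clock: 24.05
ee_pos: [0.3778, 0.235, 0.2537]
orientation: [0.731, 0.682, -0.001, -0.0]
ft_force: [0.4, -1.1, -1.6]
grip_width: 0.0221
grasp_force: 47.2
```

```bash
python3 tilt.py; python3 - <<'E'
from h import *
from cell import env
s=env.state();T=env.grab_frame("top");S=env.grab_frame("side");W=env.grab_frame("wrist")
for n,f in(("T",T),("S",S)):
    p=f["pixels"].astype(int);m=((p[...,0]>60)&(p[...,1]<.4*p[...,0])&(p[...,2]<.4*p[...,0]))
    u=proj(f,s["ee_pos"]+[0,.04,0.01])[0];m2=np.zeros_like(m);a,b=int(u[1]),int(u[0]);m2[a-25:a+25,b-30:b+30]=1
    y,x=np.where(m&m2);print(n,u,len(x),x.min(),x.max(),y.min(),y.max())
    if n=="T": i=x<=x.min()+1;t=(x.min()-.5,y[i].mean())
    else: i=y>=y.max()-1;q=(x[i].mean(),y.max()+.5)
w=sorted(red(W)[:2],key=lambda p:p[1])[0]
print(tri((T,t),(S,q)),tri((T,t),(W,w)),tri((S,q),(W,w)))
E
```

```text
[0.3778 0.235  0.2537] [ 0.4 -1.1 -1.6] [-0.08  0.06 -0.02] 0.02205700290989209 47.246830554358894 24.05
[array([258.59705089,  83.06504848]), array([257.26232452, 321.0295146 ])]
junction tool xyz mm [ 79.2  -0.  -29.6] pitch down deg -9.6
junction tool xyz mm [82.9  0.1 16.5] pitch down deg 22.2
T [218.37002252 259.61418463] 144 205 242 252 265
S [306.66643847 214.93211256] 42 304 307 212 223
(array([0.38455034, 0.31682184, 0.25865537]), [np.float64(1.5), np.float64(1.5)]) (array([0.3834513 , 0.31654678, 0.25744213]), [np.float64(1.1), np.float64(1.1)]) (array([0.38431517, 0.31519172, 0.25808749]), [np.float64(1.1), np.float64(1.1)])
```

Call:
jog_arm(motion=[[0,0,0,0],[0,0,0,0],[0,0,0,0],[0,0,0,0],[0,0,0,0],[0,0,0,0]])

```text
clock: 24.85
ee_pos: [0.3782, 0.2353, 0.2547]
orientation: [0.731, 0.682, 0.0, -0.0]
ft_force: [-0.4, -0.6, -0.2]
grip_width: 0.0219
grasp_force: 47.2
```

```bash
python3 -c "
from cell import env
s=env.state();print(s['ee_pos'],s['grasp_force'],abs(s['dq']).max());print(env.sign_off())"
```

```text
[0.37823701 0.23532518 0.25468592] 47.245284328200796 0.0019449272866148021
the job is handed in; nothing more can be done
None
```

I handed the job in at about 25 s with no verdict returned: by my own checks, the tray is seated square in the base and released, and the spoon came out from under the hood with low forces and is held still, about 7° from level, its lowest part about 0.22 m up (an estimate).

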